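Clear the carving board and set out the slates

TASK

Make the carving bench ready for the next letter-cutting class. Holding the hand float, sweep all the stone chips off the carving board into the chip tray at its far edge, and hang the float by its handle on both prongs of the stand's hook. Once the board is clean, stack all the slate blanks flat in one pile in the middle of it, squared up edge over edge; leave everything else on the bench as it is.

Things in the scene. Friction and masses are not known exactly. Their poses are not given: they have to be found in the camera images.
- board: carving board: plywood on two dark bearers, 250 (x) by 230 (y) mm, top 45 mm above the bench, fixed, mid-bench ahead of the robot; the chips lie on it. Origin: centre of its underside, on the bench; +x points away from the robot, to the edge where the tray stands; yaw within 0.15 rad.
- tray: open chip tray of bare sheet metal, fixed, against the board's far edge (2 mm gap), 140 (x) x 240 (y) mm, walls 3 mm thick and 32 mm high: its rim is 13 mm lower than the board's top (far rim has a rolled edge, top at 35 mm). Origin: centre of its underside; axes parallel to the board's.
- float: wooden hand float (scraper block with loop handle), loose, 0.28 kg, standing on its sole at the robot's left. Sole 65 (x) x 140 (y) x 18 mm. Grip bar along y, 20 mm wide (x), from z = 63 to 85 mm, on a 12 mm post at each end; clear opening under the bar z = 18 to 63 mm, 116 mm long. Origin: centre of the sole's underside, z up through the handle.
- float_bar (a point): centre of the float's grip bar, 74 mm above the sole's underside. Axes as the float's.
- stand: fixed wooden tool stand at the left; its front (-x) faces roughly the robot. Base 180 mm wide (y), x = -38 to +62 mm, 16 mm high. At the back a crossbar on two posts, 170 mm wide, front face x = +41 mm, top z = 188 mm. Two level steel prongs, 8 mm diameter, at y = -40 and +40 mm, axis at z = 165 mm, from the crossbar to x = -40 mm, tips turned up to z = 181 mm. Origin: on the bench.
- hook_seat (a point): midpoint between the two prongs at the height of their axis (z = 165 mm), 50 mm in front of the crossbar and 31 mm behind the upturned tips: the bar should lie over it, its centre 15 mm higher. Axes as the stand's: the prongs point to -x, y runs from prong to prong.
- blank1: slate sign blank, dark grey rectangle 100 mm (x) by 60 mm (y) by 12 mm thick, 0.19 kg, with two small screw holes; all blanks are alike and lie flat on the bench on the robot's right at the start. Between 3 and 5 are there; absent ones read None. Origin: centre of its underside as it lies at the start.
- blank2: slate sign blank, dark grey rectangle 100 mm (x) by 60 mm (y) by 12 mm thick, 0.19 kg, with two small screw holes; all blanks are alike and lie flat on the bench on the robot's right at the start. Between 3 and 5 are there; absent ones read None. Origin: centre of its underside as it lies at the start.
- blank3: slate sign blank, dark grey rectangle 100 mm (x) by 60 mm (y) by 12 mm thick, 0.19 kg, with two small screw holes; all blanks are alike and lie flat on the bench on the robot's right at the start. Between 3 and 5 are there; absent ones read None. Origin: centre of its underside as it lies at the start.
- blank4: slate sign blank, dark grey rectangle 100 mm (x) by 60 mm (y) by 12 mm thick, 0.19 kg, with two small screw holes; all blanks are alike and lie flat on the bench on the robot's right at the start. Between 3 and 5 are there; absent ones read None. Origin: centre of its underside as it lies at the start.
- blank5: slate sign blank, dark grey rectangle 100 mm (x) by 60 mm (y) by 12 mm thick, 0.19 kg, with two small screw holes; all blanks are alike and lie flat on the bench on the robot's right at the start. Between 3 and 5 are there; absent ones read None. Origin: centre of its underside as it lies at the start.
- chip1: loose chip of reddish stone, 26 to 32 mm across and 11 to 14 mm high, about 13 g, on the carving board at the start. Between 3 and 6 are there; absent ones read None. Origin: centre of its underside as it lies at the start.
- chip2: loose chip of reddish stone, 26 to 32 mm across and 11 to 14 mm high, about 13 g, on the carving board at the start. Between 3 and 6 are there; absent ones read None. Origin: centre of its underside as it lies at the start.
- chip3: loose chip of reddish stone, 26 to 32 mm across and 11 to 14 mm high, about 13 g, on the carving board at the start. Between 3 and 6 are there; absent ones read None. Origin: centre of its underside as it lies at the start.
- chip4: loose chip of reddish stone, 26 to 32 mm across and 11 to 14 mm high, about 13 g, on the carving board at the start. Between 3 and 6 are there; absent ones read None. Origin: centre of its underside as it lies at the start.
- chip5: loose chip of reddish stone, 26 to 32 mm across and 11 to 14 mm high, about 13 g, on the carving board at the start. Between 3 and 6 are there; absent ones read None. Origin: centre of its underside as it lies at the start.
- chip6: loose chip of reddish stone, 26 to 32 mm across and 11 to 14 mm high, about 13 g, on the carving board at the start. Between 3 and 6 are there; absent ones read None. Origin: centre of its underside as it lies at the start.
- chisel_flat: flat stone chisel, dark steel, 200 mm long, 14 mm high, lying on the far left, beyond the float. Leave it alone. Origin: centre of its underside.
- chisel_point: point chisel, dark steel, 190 mm long, 14 mm high, lying beyond the slates on the robot's right. Leave it alone. Origin: centre of its underside.
- rubbing_stone: dark grey rubbing brick, 100 x 45 x 30 mm, on the far left beside the stand, thicker than the slates. Leave it alone. Origin: centre of its underside.
There are look-alikes about, which are no part of the job. What is shaped like the float but green is not meant.

How it is judged:
On the way:
1. all the chips have been swept off the board and lie in the chip tray (x of chip1 in the frame of tray between -0.07 and 0.07 m and y of chip1 in the frame of tray between -0.12 and 0.12 m and height (world z) of each of chip1, chip2, chip3, chip4, chip5, chip6 below 0.035 m and x of chip2 in the frame of tray between -0.07 and 0.07 m and y of chip2 in the frame of tray between -0.12 and 0.12 m and x of chip3 in the frame of tray between -0.07 and 0.07 m and y of chip3 in the frame of tray between -0.12 and 0.12 m and x of chip4 in the frame of tray between -0.07 and 0.07 m and y of chip4 in the frame of tray between -0.12 and 0.12 m and x of chip5 in the frame of tray between -0.07 and 0.07 m and y of chip5 in the frame of tray between -0.12 and 0.12 m and x of chip6 in the frame of tray between -0.07 and 0.07 m and y of chip6 in the frame of tray between -0.12 and 0.12 m), for 0.3 s.
At the end, for the whole second after the job is handed in: Chips all in the tray. Float at rest, hanging by its bar on the two prongs, level within 0.25 rad. All slates present lie flat and still in one pile within 60 mm of the board's centre, any two within 8 mm of each other horizontally and 0.12 rad in direction (either end) (all of step 1 and x of float_bar in the frame of hook_seat between -0.033 and 0.045 m and y of float_bar in the frame of hook_seat between -0.03 and 0.03 m and z of float_bar in the frame of hook_seat between 0.005 and 0.03 m and angle between float's own z axis and vertical below 0.25 rad and contact force between float and stand above 0.5 N and linear speed of float below 0.05 m/s and horizontal distance between each of blank1, blank2, blank3, blank4, blank5 and board below 0.06 m and height (world z) of each of blank1, blank2, blank3, blank4, blank5 above 0.035 m and linear speed of each of blank1, blank2, blank3, blank4, blank5 below 0.03 m/s and (angle between blank1's own z axis and vertical below 0.06 rad or angle between blank1's own z axis and vertical above 3.08 rad) and horizontal distance between blank1 and blank2 below 0.008 m and angle between the x axis of blank1 and the x axis of blank2, either way round below 0.12 rad and horizontal distance between each of blank1, blank2 and blank3 below 0.008 m and angle between the x axis of each of blank1, blank2 and the x axis of blank3, either way round below 0.12 rad and horizontal distance between each of blank1, blank2, blank3 and blank4 below 0.008 m and angle between the x axis of each of blank1, blank2, blank3 and the x axis of blank4, either way round below 0.12 rad and horizontal distance between each of blank1, blank2, blank3, blank4 and blank5 below 0.008 m and angle between the x axis of each of blank1, blank2, blank3, blank4 and the x axis of blank5, either way round below 0.12 rad and (angle between blank2's own z axis and vertical below 0.06 rad or angle between blank2's own z axis and vertical above 3.08 rad) and (angle between blank3's own z axis and vertical below 0.06 rad or angle between blank3's own z axis and vertical above 3.08 rad) and (angle between blank4's own z axis and vertical below 0.06 rad or angle between blank4's own z axis and vertical above 3.08 rad) and (angle between blank5's own z axis and vertical below 0.06 rad or angle between blank5's own z axis and vertical above 3.08 rad)); the robot touches nothing.
It fails at once if the fingers push the chips that lie on the carving board ((contact force between the fingers and chip1 above 1 N and (z of chip1 in the frame of board above 0.04 m and x of chip1 in the frame of board between -0.125 and 0.125 m and y of chip1 in the frame of board between -0.115 and 0.115 m)) or (contact force between the fingers and chip2 above 1 N and (z of chip2 in the frame of board above 0.04 m and x of chip2 in the frame of board between -0.125 and 0.125 m and y of chip2 in the frame of board between -0.115 and 0.115 m)) or (contact force between the fingers and chip3 above 1 N and (z of chip3 in the frame of board above 0.04 m and x of chip3 in the frame of board between -0.125 and 0.125 m and y of chip3 in the frame of board between -0.115 and 0.115 m)) or (contact force between the fingers and chip4 above 1 N and (z of chip4 in the frame of board above 0.04 m and x of chip4 in the frame of board between -0.125 and 0.125 m and y of chip4 in the frame of board between -0.115 and 0.115 m)) or (contact force between the fingers and chip5 above 1 N and (z of chip5 in the frame of board above 0.04 m and x of chip5 in the frame of board between -0.125 and 0.125 m and y of chip5 in the frame of board between -0.115 and 0.115 m)) or (contact force between the fingers and chip6 above 1 N and (z of chip6 in the frame of board above 0.04 m and x of chip6 in the frame of board between -0.125 and 0.125 m and y of chip6 in the frame of board between -0.115 and 0.115 m))).
It fails at once if a slate is set on the board while chips still lie on it (((contact force between blank1 and board above 0.3 N and (z of blank1 in the frame of board above 0.04 m and x of blank1 in the frame of board between -0.125 and 0.125 m and y of blank1 in the frame of board between -0.115 and 0.115 m)) or (contact force between blank2 and board above 0.3 N and (z of blank2 in the frame of board above 0.04 m and x of blank2 in the frame of board between -0.125 and 0.125 m and y of blank2 in the frame of board between -0.115 and 0.115 m)) or (contact force between blank3 and board above 0.3 N and (z of blank3 in the frame of board above 0.04 m and x of blank3 in the frame of board between -0.125 and 0.125 m and y of blank3 in the frame of board between -0.115 and 0.115 m)) or (contact force between blank4 and board above 0.3 N and (z of blank4 in the frame of board above 0.04 m and x of blank4 in the frame of board between -0.125 and 0.125 m and y of blank4 in the frame of board between -0.115 and 0.115 m)) or (contact force between blank5 and board above 0.3 N and (z of blank5 in the frame of board above 0.04 m and x of blank5 in the frame of board between -0.125 and 0.125 m and y of blank5 in the frame of board between -0.115 and 0.115 m))) and ((z of chip1 in the frame of board above 0.04 m and x of chip1 in the frame of board between -0.125 and 0.125 m and y of chip1 in the frame of board between -0.115 and 0.115 m) or (z of chip2 in the frame of board above 0.04 m and x of chip2 in the frame of board between -0.125 and 0.125 m and y of chip2 in the frame of board between -0.115 and 0.115 m) or (z of chip3 in the frame of board above 0.04 m and x of chip3 in the frame of board between -0.125 and 0.125 m and y of chip3 in the frame of board between -0.115 and 0.115 m) or (z of chip4 in the frame of board above 0.04 m and x of chip4 in the frame of board between -0.125 and 0.125 m and y of chip4 in the frame of board between -0.115 and 0.115 m) or (z of chip5 in the frame of board above 0.04 m and x of chip5 in the frame of board between -0.125 and 0.125 m and y of chip5 in the frame of board between -0.115 and 0.115 m) or (z of chip6 in the frame of board above 0.04 m and x of chip6 in the frame of board between -0.125 and 0.125 m and y of chip6 in the frame of board between -0.115 and 0.115 m))).
It fails at once if one of the other loose things on the bench (chisels, rubbing brick) is moved more than 30 mm (distance of any of chisel_flat, chisel_point, rubbing_stone from where it was at the start of the episode above 0.03 m).
Of blank1, blank2, blank3, blank4, blank5 only 3 to 5 are there at a start; the rules pass over those that are not, and their reading is None.
Of chip1, chip2, chip3, chip4, chip5, chip6 only 3 to 6 are there at a start; the rules pass over those that are not, and their reading is None.
At some moment in a run one of blank1, blank2, blank3, blank4, blank5 may be knocked a few centimetres aside while the robot is not near it.
Once in a run the grip may slacken for a moment while it holds something.
It also fails if it takes over 210 s, if anything falls off the work surface, if the arm or the gripper's body presses on something with over 40 N, if the wrist force passes 120 N, or if a joint passes its speed limit or range.

ROBOT

A 6-joint arm with a two-finger parallel gripper is mounted at the origin on the work surface. World frame = base frame: x ahead of the robot, y to its left, z up, the work surface at z = 0. Lengths are in m, angles in rad, forces in N, time in s.
With the tool pointing down it reaches from about 0.325 to 0.75 m from the base axis. Payload 7.6 kg.
Tool frame: the origin (TCP) lies on the front face of the gripper's body, between the roots of the fingers; the fingertips stand 73 mm ahead of it and the grasp point (between the pads) lies 54 mm ahead of it; z points along the fingers, y is the line along which they close (so a half turn about z gives the same grasp; the last joint's range is limited). The gripper opens to 85 mm and grips with 20 to 120 N. Pads are 22 mm wide; open, the fingers measure 114 mm over their backs; the gripper's body (76 mm by 85 mm) begins 54 mm behind the grasp point. The pads swing forward as they close: fully open they stand 13 mm farther back than shut.
Start: joints at [-1.245, 0.052, 1.401, -0, 1.689, -0.07], TCP at [0.202, -0.484, 0.304] pointing down, gripper open.
Joint ranges: [-2.9, 2.9], [-0.91, 2.17], [0.12, 2.37], [-1.06, 4.2], [0.26, 2.73], [-2.93, 2.93]. Speed limits (rad/s): [2.57, 2.57, 3.01, 3.14, 3.14, 3.14].

INTERFACE

Orientations are given as a 3x3 rotation matrix whose columns are the frame's x, y, z axes.
In Python, from rig import bot, read_camera, calibration gives the robot as it stands. The module is installed in compiled form; this text tells all that it offers.
- The arm moves only by the tool jog_arm, never from a script. Its argument "rows" is a list of rows, each an object of numbers: "hand": the finger opening in m, from 0 to 0.0854; "dx", "dy", "dz": the shift along the world's x, y, z in m; "twist": the turn about the world's z in degrees. In form: [{"hand": .., "dx": .., "dy": .., "dz": .., "twist": ..}, ...]. A call has exactly 8 rows; each row is the pose to reach, as a shift and turn from the pose commanded when the call began; what a row does not reach only later rows make up. A row lasts 1/10 s, in which the tool goes at most 50 mm and 8.59 degrees, less where a joint would pass 70% of its speed; a pose out of reach is approached as far as the arm can. A call with a gripper value outside its range is refused whole. The fingers move at their own pace and stop on an object; "force" is the grip in N (left out, the last holds). Time passes only in rows, so rows that repeat a pose let the fingers close, or fill a call up. It gives the time, the measured TCP pose, the force, the opening and the grip force at its end, in the units of the state.
- bot.read_state(): the state, without advancing time (a new reading comes with each control period).
- read_camera(name): name is "scene" or "top" or "wrist"; returns (picture, depth): 384x512x3 uint8, red, green, blue; 384x512 float32, m along the optical axis (not along the pixel's ray), 0 where there is no reading.
- calibration(name): a dict with "intrinsics" (3x3 intrinsics, pixels), "xyz" and "rotation" of the camera in the world. Camera axes: x right, y down, z forward; pixel columns grow to the right and rows downward; lengths in m; the calibration is good to about 2 mm. A picture is of the moment at which its call begins: read the wrist's pose just before it. calibration takes no time and is no camera call; for the wrist camera it gives the pose at the moment of the call.
- bot.job_done(): hands the job in; it is judged then, once.
The state is a dict: "t": time; "joint_positions": joint angles; "joint_vel": joint speeds; "joint_torque": joint torques, N m; "position": TCP position; "orientation": TCP orientation; "force": force on the tool from outside, world axes, zero at the start; "ft_torque": the same for the moment, N m; "grip_width": opening from 0.0 (shut) to 1.0 (fully open); "gripper_force": force on a finger pad.
Only numpy, scipy, OpenCV 4.12 (cv2) and the standard library are available. Lean on these libraries where they do the work, as an engineer would, in place of code of your own. Each camera call takes 0.05 s, during which the arm holds its last target. There are 200 camera calls.

## Working session

There is one attempt and no reset: what is moved stays moved. The work goes in short steps, Python scripts to look and compute and a tool call to move; the robot and the scene stay as the last step left them, time stands still between calls to the robot, and variables do not carry over. Pictures are saved under pics/ and viewed, at most 14 in all, crops included, and the job is handed in when it is done.

Besides the shell and the picture viewer there is one more tool, called after ">>>" as a command line: name --argument value ..., lists and objects as JSON in quotes. jog_arm: Moves the arm, as the interface text tells. Its arguments: {"type":"object","properties":{"rows":{"type":"array","items":{"type":"object","properties":{"hand":{"type":"number"},"dx":{"type":"number"},"dy":{"type":"number"},"dz":{"type":"number"},"twist":{"type":"number"}}}},"force":{"type":"number"}},"required":["rows"]}

```bash
mkdir -p pics
cat > h.py <<'E'
import numpy as np, cv2
from rig import bot, read_camera, calibration
def cap(name):
    c=calibration(name); p,d=read_camera(name)
    K=np.array(c["intrinsics"]);R=np.array(c["rotation"]);t=np.array(c["xyz"])
    v,u=np.mgrid[:384,:512]
    P=np.stack([(u-K[0,2])/K[0,0]*d,(v-K[1,2])/K[1,1]*d,d],-1)@R.T+t
    P[d==0]=np.nan
    return p,P
def save(p,n,s=1):
    cv2.imwrite(f"pics/{n}.png",cv2.resize(p[:,:,::-1],None,fx=s,fy=s,interpolation=cv2.INTER_CUBIC))
E
python3 - <<'E'
from h import *
for n in("scene","top"):
    p,P=cap(n); save(p,n+"0",1.5); np.savez(n+"0",p=p,P=P); print(calibration(n))
s=bot.read_state();print(s["t"],s["position"],s["orientation"],s["grip_width"])
E
```

```text
{'intrinsics': array([[380.70960298,   0.        , 255.29564365],
       [  0.        , 380.70960298, 190.88534908],
       [  0.        ,   0.        ,   1.        ]]), 'xyz': array([ 1.02967323, -0.81117708,  0.87906843]), 'rotation': array([[ 0.81841249,  0.36964173, -0.43996135],
       [ 0.57418486, -0.49587854,  0.65147236],
       [ 0.02264398, -0.78579226, -0.61807587]])}
{'intrinsics': array([[366.22337789,   0.        , 253.14946119],
       [  0.        , 366.22337789, 197.22223254],
       [  0.        ,   0.        ,   1.        ]]), 'xyz': array([ 0.30110544, -0.00157437,  1.25269607]), 'rotation': array([[-0.01292053, -0.98982568,  0.14169752],
       [-0.9998554 ,  0.01435622,  0.00911447],
       [-0.01105598, -0.14155926, -0.98986804]])}
0.1 [ 0.20238092 -0.48425103  0.30315948] [[ 9.22688020e-01  3.85547168e-01 -4.45824737e-04]
 [ 3.85547413e-01 -9.22687080e-01  1.32088288e-03]
 [ 9.79059290e-05 -1.39064938e-03 -9.99999028e-01]] 1.0004863468678429
```

View pics/scene0.png

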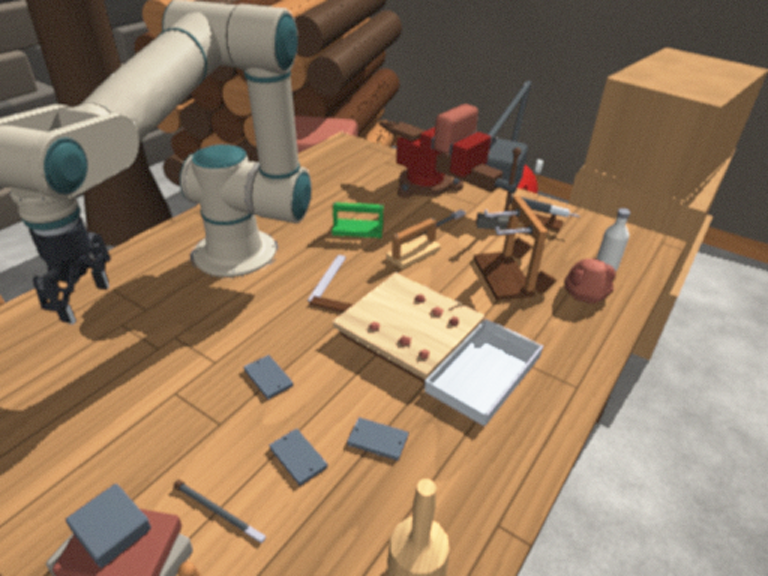

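View pics/top0.png

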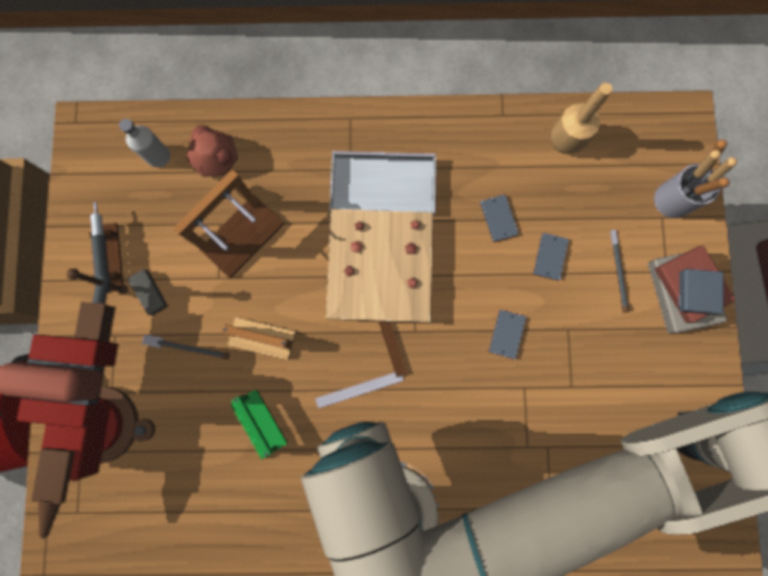

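The scene shows three slates on the bench at top (500,218), (551,256) and (508,334), plus a decoy on the books. There are six chips on the board (328–433, 210–320), the float at (262,338) and the stand at (230,225). Next I'll measure their poses.

```bash
cat >> h.py <<'E'
def rect(pts):
    (c,wh,a)=cv2.minAreaRect((pts[:,:2]*1000).astype(np.float32)); 
    w,h=wh
    if h>w: a+=90; w,h=h,w
    return np.round(c,1),round(w,1),round(h,1),round((a+90)%180-90,1)   # centre mm, long, short, long-axis angle deg
def comps(m,P,mn=15):
    n,l,st,ce=cv2.connectedComponentsWithStats(m.astype(np.uint8))
    return [(P[l==i],ce[i],st[i,4]) for i in range(1,n) if st[i,4]>=mn]
def slates(p,P):
    q=p.astype(int); v,u=np.mgrid[:384,:512]
    m=(q[...,2]>q[...,0]+3)&(q.max(-1)<120)&(P[...,2]<0.14)&(P[...,2]>0.004)
    return comps(m,P,150)
E
python3 - <<'E'
from h import *
z=np.load("top0.npz");p,P=z["p"],z["P"];Z=P[...,2];q=p.astype(int)
print("bench z",np.nanmedian(Z[270:280,300:330]))
def box(x0,x1,y0,y1):
    m=np.zeros(Z.shape,bool);m[int(y0/1.5):int(y1/1.5),int(x0/1.5):int(x1/1.5)]=1;return m
for pts,c,n in slates(p,P): print("slate",c*1.5,n,rect(pts),np.median(pts[:,2]).round(4))
b=box(310,450,205,330)&(abs(Z-.045)<.006)
print("board",rect(P[b]),np.median(P[b][:,2]))
red=(q[...,0]-q[...,1]>45)&box(325,440,212,325)&(Z>.048)
for pts,c,n in comps(red,P,6): print("chip",c*1.5,n,pts.mean(0).round(4),pts[:,2].max().round(4))
t=box(320,450,145,222)&(Z<.05)&(Z>.022)
f=box(220,305,310,365)
for lo,hi in((.075,.095),(.012,.03)):
  k=f&(Z>lo)&(Z<hi);print("float",lo,k.sum(),rect(P[k]),np.median(P[k][:,2]))
s=box(165,295,165,285)
for lo,hi in((.18,.196),(.155,.18),(.008,.024)):
  k=s&(Z>lo)&(Z<hi)
  for pts,c,n in comps(k,P,8): print("stand",lo,n,c*1.5,rect(pts),np.median(pts[:,2]))
save(p[90:260,100:300],"cropL",4) ; save(p[100:250,100:210],"cropS",5)
E
```

```text
bench z -8.765689094647477e-05
slate [380.77597403 156.88636364] 154 (array([ 8.032e+02, -4.000e-01]), 227.8, 16.6, 87.7) 0.0158
slate [498.90137615 217.61353211] 436 (array([ 658.9, -268.8]), 96.6, 57.7, 16.0) 0.0117
slate [550.45964126 256.23766816] 446 (array([ 565.5, -383.8]), 97.1, 57.1, -14.6) 0.0118
slate [701.56910569 291.18902439] 738 (array([ 466.3, -671. ]), 87.3, 78.4, -6.2) 0.1046
slate [506.99353448 333.71443966] 464 (array([ 388.7, -276.1]), 94.7, 56.2, -16.2) 0.0119
slate [255.36651584 416.21266968] 221 (array([205.4, 269.5]), 134.2, 34.4, 30.4) 0.0685
board (array([545.8,   8.9]), 251.0, 230.3, -2.8) 0.045065511708957784
chip [413.475 223.95 ] 20 [ 0.6338 -0.0682  0.057 ] 0.0648
chip [357.80769231 224.76923077] 13 [0.6337 0.0564 0.0577] 0.0612
chip [354.6        246.34285714] 35 [0.5851 0.0641 0.0545] 0.0607
chip [408.87931034 247.9137931 ] 29 [ 0.5798 -0.057   0.0539] 0.0591
chip [347.44736842 270.07894737] 19 [0.5311 0.0802 0.0562] 0.0629
chip [410.625 282.25 ] 24 [ 0.5017 -0.0591  0.0558] 0.0614
float 0.075 270 (array([385.8, 277.2]), 138.4, 19.9, 75.8) 0.08408241731175414
float 0.012 553 (array([372.8, 286.9]), 151.3, 95.1, 75.9) 0.017955341507885025
stand 0.18 368 [206.51902174 201.67663043] (array([650.1, 355.8]), 168.5, 19.5, -44.1) 0.18744616125783597
stand 0.155 313 [216.77635783 213.49840256] (array([615.2, 320.1]), 166.8, 89.3, -43.4) 0.16889250414776114
stand 0.008 1330 [242.26691729 237.06541353] (array([621.9, 330. ]), 184.5, 101.0, -43.5) 0.015861842051243746
```

Run:
```python
from h import *
z=np.load("top0.npz"); save(z["p"][95:250,100:300],"cropA",4)
```

```text
(no output)
```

View pics/cropA.png

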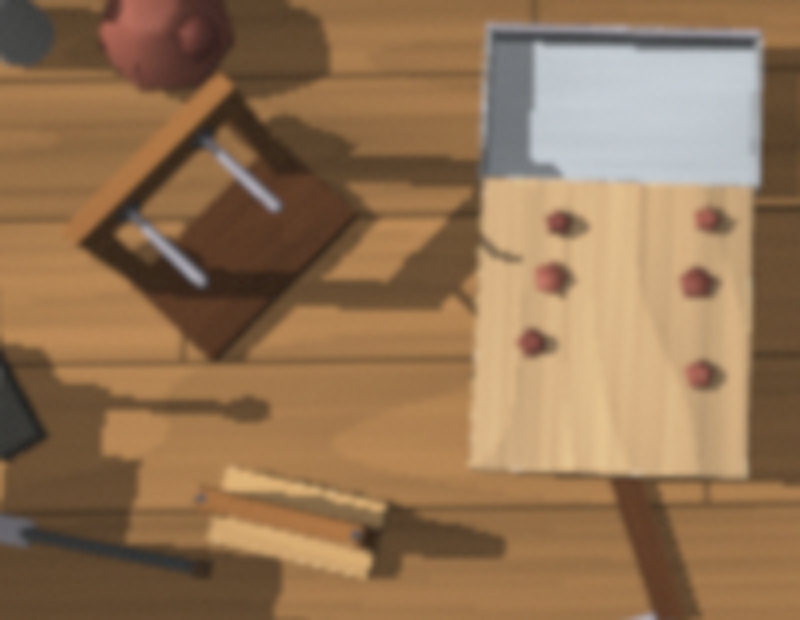

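Poses are measured: board centre (545.8, 8.9) with yaw −2.8°, float bar at (385.8, 277.2), hook seat near (608, 313). Now I'll go to the float, passing clear of the base.

>>> jog_arm --rows '[{"dx": 0.03, "dy": 0.035, "twist": 7, "hand": 0.06}, {"dx": 0.06, "dy": 0.07, "twist": 14, "hand": 0.06}, {"dx": 0.09, "dy": 0.105, "twist": 21, "hand": 0.06}, {"dx": 0.12, "dy": 0.14, "twist": 28, "hand": 0.06}, {"dx": 0.15, "dy": 0.175, "twist": 35, "hand": 0.06}, {"dx": 0.18, "dy": 0.21, "twist": 42, "hand": 0.06}, {"dx": 0.21, "dy": 0.245, "twist": 49, "hand": 0.06}, {"dx": 0.22, "dy": 0.284, "twist": 53.1, "hand": 0.06}]' --force 60

```text
invalid input
```

>>> jog_arm --rows '[{"dx": 0.03, "dy": 0.035, "dz": 0, "twist": 7, "hand": 0.06}, {"dx": 0.06, "dy": 0.07, "dz": 0, "twist": 14, "hand": 0.06}, {"dx": 0.09, "dy": 0.105, "dz": 0, "twist": 21, "hand": 0.06}, {"dx": 0.12, "dy": 0.14, "dz": 0, "twist": 28, "hand": 0.06}, {"dx": 0.15, "dy": 0.175, "dz": 0, "twist": 35, "hand": 0.06}, {"dx": 0.18, "dy": 0.21, "dz": 0, "twist": 42, "hand": 0.06}, {"dx": 0.21, "dy": 0.245, "dz": 0, "twist": 49, "hand": 0.06}, {"dx": 0.22, "dy": 0.284, "dz": 0, "twist": 53.1, "hand": 0.06}]' --force 60

```text
t: 0.9
position: [0.4238, -0.1986, 0.3032]
orientation: [[0.241, 0.971, -0.001], [0.971, -0.241, 0.001], [0.001, -0.001, -1.0]]
force: [-0.0, 0.4, -0.7]
grip_width: 0.701
gripper_force: 0.0
```

>>> jog_arm --rows '[{"dx": 0, "dy": 0.047, "dz": 0, "twist": 0, "hand": 0.06}, {"dx": 0, "dy": 0.094, "dz": 0, "twist": 0, "hand": 0.06}, {"dx": 0, "dy": 0.141, "dz": 0, "twist": 0, "hand": 0.06}, {"dx": 0, "dy": 0.188, "dz": 0, "twist": 0, "hand": 0.06}, {"dx": 0, "dy": 0.235, "dz": 0, "twist": 0, "hand": 0.06}, {"dx": 0, "dy": 0.282, "dz": 0, "twist": 0, "hand": 0.06}, {"dx": -0.01, "dy": 0.329, "dz": 0, "twist": 0, "hand": 0.06}, {"dx": -0.02, "dy": 0.376, "dz": -0.01, "twist": 0, "hand": 0.06}]'

```text
t: 1.7
position: [0.402, 0.1775, 0.2947]
orientation: [[0.246, 0.969, 0.002], [0.969, -0.246, 0.001], [0.001, 0.002, -1.0]]
force: [0.9, 0.1, -0.0]
grip_width: 0.701
gripper_force: 0.0
```

>>> jog_arm --rows '[{"dx": -0.01, "dy": 0.047, "dz": -0.01, "twist": 0, "hand": 0.06}, {"dx": -0.017, "dy": 0.09, "dz": -0.02, "twist": 0, "hand": 0.06}, {"dx": -0.017, "dy": 0.1, "dz": -0.06, "twist": 0, "hand": 0.06}, {"dx": -0.017, "dy": 0.1, "dz": -0.09, "twist": 0, "hand": 0.06}, {"dx": -0.017, "dy": 0.1, "dz": -0.1, "twist": 0, "hand": 0.06}, {"dx": -0.017, "dy": 0.1, "dz": -0.1, "twist": 0, "hand": 0.06}, {"dx": -0.017, "dy": 0.1, "dz": -0.1, "twist": 0, "hand": 0.06}, {"dx": -0.017, "dy": 0.1, "dz": -0.1, "twist": 0, "hand": 0.06}]'

```text
t: 2.5
position: [0.3863, 0.2757, 0.196]
orientation: [[0.246, 0.969, 0.003], [0.969, -0.246, 0.002], [0.002, 0.002, -1.0]]
force: [0.4, -0.7, 0.3]
grip_width: 0.7
gripper_force: 0.0
```

>>> jog_arm --rows '[{"dx": 0, "dy": 0.0015, "dz": -0.03, "twist": 0, "hand": 0.06}, {"dx": 0, "dy": 0.0015, "dz": -0.06, "twist": 0, "hand": 0.06}, {"dx": 0, "dy": 0.0015, "dz": -0.069, "twist": 0, "hand": 0.06}, {"dx": 0, "dy": 0.0015, "dz": -0.069, "twist": 0, "hand": 0.03}, {"dx": 0, "dy": 0.0015, "dz": -0.069, "twist": 0, "hand": 0.01}, {"dx": 0, "dy": 0.0015, "dz": -0.069, "twist": 0, "hand": 0.01}, {"dx": 0, "dy": 0.0015, "dz": -0.069, "twist": 0, "hand": 0.01}, {"dx": 0, "dy": 0.0015, "dz": -0.069, "twist": 0, "hand": 0.01}]' --force 80

```text
t: 3.3
position: [0.3863, 0.2776, 0.1271]
orientation: [[0.246, 0.969, 0.003], [0.969, -0.246, 0.002], [0.003, 0.003, -1.0]]
force: [-0.9, -0.6, 6.6]
grip_width: 0.222
gripper_force: 79.5
```

>>> jog_arm --rows '[{"dx": 0, "dy": 0, "dz": 0.04, "twist": 0, "hand": 0.01}, {"dx": 0, "dy": 0, "dz": 0.08, "twist": 0, "hand": 0.01}, {"dx": 0.02, "dy": -0.04, "dz": 0.1, "twist": 5, "hand": 0.01}, {"dx": 0.037, "dy": -0.08, "dz": 0.1, "twist": 9, "hand": 0.01}, {"dx": 0.054, "dy": -0.12, "dz": 0.1, "twist": 11.5, "hand": 0.01}, {"dx": 0.07, "dy": -0.16, "dz": 0.1, "twist": 11.5, "hand": 0.01}, {"dx": 0.0825, "dy": -0.2, "dz": 0.1, "twist": 11.5, "hand": 0.01}, {"dx": 0.0825, "dy": -0.205, "dz": 0.1, "twist": 11.5, "hand": 0.01}]'

```text
t: 4.1
position: [0.4687, 0.0684, 0.225]
orientation: [[0.052, 0.999, 0.0], [0.999, -0.052, -0.002], [-0.001, 0.0, -1.0]]
force: [-0.2, 0.8, -2.9]
grip_width: 0.223
gripper_force: 79.7
```

>>> jog_arm --rows '[{"dx": 0, "dy": 0, "dz": -0.025, "twist": 0, "hand": 0.01}, {"dx": 0, "dy": 0, "dz": -0.045, "twist": 0, "hand": 0.01}, {"dx": 0, "dy": 0, "dz": -0.053, "twist": 0, "hand": 0.01}, {"dx": 0, "dy": 0, "dz": -0.054, "twist": 0, "hand": 0.01}, {"dx": 0, "dy": 0, "dz": -0.054, "twist": 0, "hand": 0.01}, {"dx": 0, "dy": 0, "dz": -0.054, "twist": 0, "hand": 0.01}, {"dx": 0, "dy": 0, "dz": -0.054, "twist": 0, "hand": 0.01}, {"dx": 0, "dy": 0, "dz": -0.054, "twist": 0, "hand": 0.01}]'

```text
t: 4.9
position: [0.468, 0.0723, 0.1721]
orientation: [[0.047, 0.999, 0.001], [0.999, -0.047, 0.0], [0.0, 0.001, -1.0]]
force: [-4.1, -1.9, 6.5]
grip_width: 0.219
gripper_force: 80.8
```

Run:
```python
from h import *
p,P=cap("scene");save(p[150:300,150:400],"s1",3)
s=bot.read_state();print(s["position"],s["force"],s["grip_width"])
```

```text
[0.46806144 0.07234031 0.17216378] [-5.35765607 -1.10526746  6.07467238] 0.2188018461371767
```

View pics/s1.png

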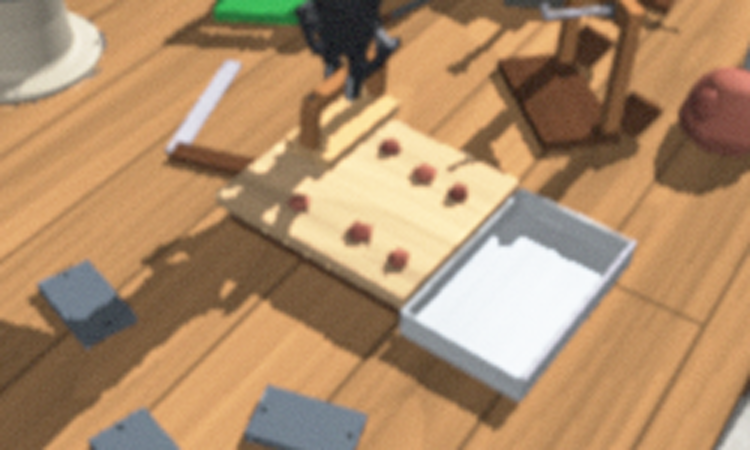

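The float stands on the board behind the left row of chips (crop pixels 388,148 to 457,193). Sweeping that row now.

>>> jog_arm --rows '[{"dx": 0.008, "dy": 0, "dz": 0.0005, "twist": 0, "hand": 0.01}, {"dx": 0.02, "dy": -0.001, "dz": 0.0005, "twist": 0, "hand": 0.01}, {"dx": 0.034, "dy": -0.0017, "dz": 0.0005, "twist": 0, "hand": 0.01}, {"dx": 0.048, "dy": -0.0024, "dz": 0.0005, "twist": 0, "hand": 0.01}, {"dx": 0.062, "dy": -0.003, "dz": 0.0005, "twist": 0, "hand": 0.01}, {"dx": 0.076, "dy": -0.0037, "dz": 0.0005, "twist": 0, "hand": 0.01}, {"dx": 0.09, "dy": -0.0044, "dz": 0.0005, "twist": 0, "hand": 0.01}, {"dx": 0.104, "dy": -0.005, "dz": 0.0005, "twist": 0, "hand": 0.01}]'

```text
t: 5.75
position: [0.5726, 0.0675, 0.1722]
orientation: [[0.047, 0.999, 0.0], [0.999, -0.047, 0.001], [0.001, 0.0, -1.0]]
force: [-8.9, 1.4, 18.8]
grip_width: 0.225
gripper_force: 81.9
```

>>> jog_arm --rows '[{"dx": 0.014, "dy": -0.0007, "dz": 0, "twist": 0, "hand": 0.01}, {"dx": 0.028, "dy": -0.0014, "dz": 0, "twist": 0, "hand": 0.01}, {"dx": 0.042, "dy": -0.002, "dz": 0, "twist": 0, "hand": 0.01}, {"dx": 0.056, "dy": -0.0027, "dz": 0, "twist": 0, "hand": 0.01}, {"dx": 0.07, "dy": -0.0034, "dz": 0, "twist": 0, "hand": 0.01}, {"dx": 0.084, "dy": -0.004, "dz": 0, "twist": 0, "hand": 0.01}, {"dx": 0.094, "dy": -0.0046, "dz": 0, "twist": 0, "hand": 0.01}, {"dx": 0.094, "dy": -0.0046, "dz": 0, "twist": 0, "hand": 0.01}]'

```text
t: 6.55
position: [0.6674, 0.0628, 0.1722]
orientation: [[0.047, 0.999, 0.003], [0.999, -0.047, 0.001], [0.001, 0.003, -1.0]]
force: [2.1, -1.0, 4.0]
grip_width: 0.222
gripper_force: 80.6
```

Run:
```python
from h import *
p,P=cap("scene");save(p[150:300,150:400],"s2",3)
```

```text
(no output)
```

View pics/s2.png

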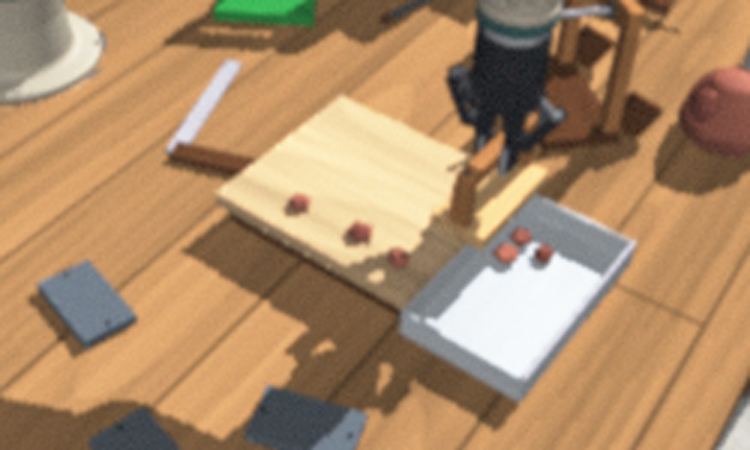

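The three left chips are in the tray (crop 505–545, 236–255). Now the right row.

>>> jog_arm --rows '[{"dx": 0, "dy": 0, "dz": 0.035, "twist": 0, "hand": 0.01}, {"dx": -0.02, "dy": -0.01, "dz": 0.06, "twist": 0, "hand": 0.01}, {"dx": -0.06, "dy": -0.03, "dz": 0.06, "twist": 0, "hand": 0.01}, {"dx": -0.1, "dy": -0.052, "dz": 0.06, "twist": 0, "hand": 0.01}, {"dx": -0.14, "dy": -0.073, "dz": 0.06, "twist": 0, "hand": 0.01}, {"dx": -0.18, "dy": -0.095, "dz": 0.06, "twist": 0, "hand": 0.01}, {"dx": -0.215, "dy": -0.114, "dz": 0.06, "twist": 0, "hand": 0.01}, {"dx": -0.223, "dy": -0.117, "dz": 0.06, "twist": 0, "hand": 0.01}]'

```text
t: 7.4
position: [0.4397, -0.0555, 0.2301]
orientation: [[0.049, 0.999, -0.003], [0.999, -0.049, -0.0], [-0.0, -0.003, -1.0]]
force: [0.3, -1.0, -3.1]
grip_width: 0.223
gripper_force: 80.2
```

>>> jog_arm --rows '[{"dx": 0, "dy": 0, "dz": -0.01, "twist": 0, "hand": 0.01}, {"dx": 0, "dy": 0, "dz": -0.03, "twist": 0, "hand": 0.01}, {"dx": 0, "dy": 0, "dz": -0.05, "twist": 0, "hand": 0.01}, {"dx": 0, "dy": 0, "dz": -0.058, "twist": 0, "hand": 0.01}, {"dx": 0, "dy": 0, "dz": -0.059, "twist": 0, "hand": 0.01}, {"dx": 0, "dy": 0, "dz": -0.059, "twist": 0, "hand": 0.01}, {"dx": 0, "dy": 0, "dz": -0.059, "twist": 0, "hand": 0.01}, {"dx": 0, "dy": 0, "dz": -0.059, "twist": 0, "hand": 0.01}]'

```text
t: 8.2
position: [0.4432, -0.0543, 0.1722]
orientation: [[0.047, 0.999, 0.0], [0.999, -0.047, 0.0], [0.0, 0.0, -1.0]]
force: [0.2, 0.7, -3.4]
grip_width: 0.218
gripper_force: 80.3
```

>>> jog_arm --rows '[{"dx": 0.01, "dy": 0, "dz": 0, "twist": 0, "hand": 0.01}, {"dx": 0.024, "dy": -0.001, "dz": 0, "twist": 0, "hand": 0.01}, {"dx": 0.038, "dy": -0.0018, "dz": 0, "twist": 0, "hand": 0.01}, {"dx": 0.053, "dy": -0.0025, "dz": 0, "twist": 0, "hand": 0.01}, {"dx": 0.068, "dy": -0.0033, "dz": 0, "twist": 0, "hand": 0.01}, {"dx": 0.083, "dy": -0.004, "dz": 0, "twist": 0, "hand": 0.01}, {"dx": 0.098, "dy": -0.0048, "dz": 0, "twist": 0, "hand": 0.01}, {"dx": 0.113, "dy": -0.0055, "dz": 0, "twist": 0, "hand": 0.01}]'

```text
t: 9.0
position: [0.557, -0.0601, 0.1722]
orientation: [[0.048, 0.999, -0.0], [0.999, -0.048, -0.0], [-0.0, -0.0, -1.0]]
force: [-3.9, -0.3, 3.6]
grip_width: 0.226
gripper_force: 81.1
```

>>> jog_arm --rows '[{"dx": 0.015, "dy": -0.0007, "dz": 0, "twist": 0, "hand": 0.01}, {"dx": 0.03, "dy": -0.0014, "dz": 0, "twist": 0, "hand": 0.01}, {"dx": 0.045, "dy": -0.002, "dz": 0, "twist": 0, "hand": 0.01}, {"dx": 0.06, "dy": -0.003, "dz": 0, "twist": 0, "hand": 0.01}, {"dx": 0.075, "dy": -0.0037, "dz": 0, "twist": 0, "hand": 0.01}, {"dx": 0.09, "dy": -0.0045, "dz": 0, "twist": 0, "hand": 0.01}, {"dx": 0.104, "dy": -0.005, "dz": 0, "twist": 0, "hand": 0.01}, {"dx": 0.112, "dy": -0.0055, "dz": 0, "twist": 0, "hand": 0.01}]'

```text
t: 9.8
position: [0.6691, -0.0655, 0.1722]
orientation: [[0.047, 0.999, -0.0], [0.999, -0.047, 0.0], [0.0, -0.0, -1.0]]
force: [-3.0, 0.4, 1.4]
grip_width: 0.225
gripper_force: 80.9
```

Run:
```python
from h import *
p,P=cap("scene");save(p[150:300,150:400],"s3",3)
```

```text
(no output)
```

View pics/s3.png

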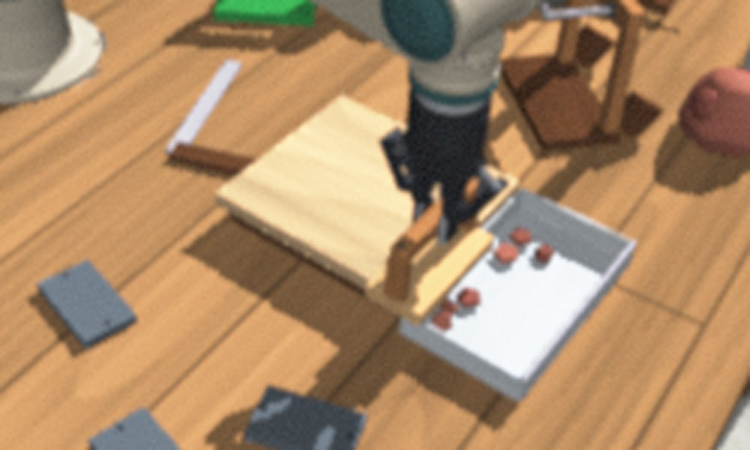

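The left group of three and the right group of three are in the tray. I'll check again once the arm is clear. Now to the stand.

>>> jog_arm --rows '[{"dx": 0, "dy": 0.01, "dz": 0.04, "twist": 0, "hand": 0.01}, {"dx": -0.01, "dy": 0.035, "dz": 0.08, "twist": 6, "hand": 0.01}, {"dx": -0.028, "dy": 0.078, "dz": 0.086, "twist": 14, "hand": 0.01}, {"dx": -0.045, "dy": 0.121, "dz": 0.086, "twist": 22, "hand": 0.01}, {"dx": -0.063, "dy": 0.164, "dz": 0.086, "twist": 30, "hand": 0.01}, {"dx": -0.08, "dy": 0.207, "dz": 0.086, "twist": 38, "hand": 0.01}, {"dx": -0.1, "dy": 0.25, "dz": 0.086, "twist": 46, "hand": 0.01}, {"dx": -0.115, "dy": 0.29, "dz": 0.086, "twist": 49, "hand": 0.01}]'

```text
t: 10.65
position: [0.5518, 0.2264, 0.2579]
orientation: [[-0.726, 0.688, -0.0], [0.688, 0.726, 0.0], [0.0, -0.0, -1.0]]
force: [0.6, 0.6, -3.4]
grip_width: 0.22
gripper_force: 80.3
```

>>> jog_arm --rows '[{"dx": -0.008, "dy": 0.024, "dz": 0, "twist": 0, "hand": 0.01}, {"dx": -0.008, "dy": 0.024, "dz": 0, "twist": 0, "hand": 0.01}, {"dx": -0.008, "dy": 0.024, "dz": 0, "twist": 0, "hand": 0.01}, {"dx": -0.008, "dy": 0.024, "dz": 0, "twist": 0, "hand": 0.01}, {"dx": -0.008, "dy": 0.024, "dz": 0, "twist": 0, "hand": 0.01}, {"dx": -0.008, "dy": 0.024, "dz": 0, "twist": 0, "hand": 0.01}, {"dx": -0.008, "dy": 0.024, "dz": 0, "twist": 0, "hand": 0.01}, {"dx": -0.008, "dy": 0.024, "dz": 0, "twist": 0, "hand": 0.01}]'

```text
t: 11.45
position: [0.5451, 0.2482, 0.2584]
orientation: [[-0.722, 0.692, 0.0], [0.692, 0.722, 0.0], [-0.0, 0.0, -1.0]]
force: [-0.3, 0.0, -3.1]
grip_width: 0.216
gripper_force: 80.3
```

Run:
```python
from h import *
p,P=cap("scene");a=p[105:225,230:400]
p2,P2=cap("top");b=p2[90:260,100:300]; np.savez("top1",p=p2,P=P2)
a=cv2.resize(a,(425,300),interpolation=2); b=cv2.resize(b,(353,300),interpolation=2)
save(np.hstack([a,b]),"s4",1)
Z=P2[...,2]
m=np.zeros(Z.shape,bool);m[105:190,105:220]=1
for lo,hi in((.2,.225),):
  for pts,c,n in comps(m&(Z>lo)&(Z<hi),P2,15): print(n,c,rect(pts),np.median(pts[:,2]))
q=p2.astype(int);r=(q[...,0]-q[...,1]>40);r[:100]=0;r[215:]=0;r[:,:215]=0;r[:,300:]=0
for pts,c,n in comps(r&(Z<.07),P2,5): print("chip",c,n,pts.mean(0).round(3),pts[:,2].max())
```

```text
71 [184.54929577 153.91549296] (array([581.5, 209. ]), 29.1, 19.1, -47.5) 0.21485181126345343
136 [160.69852941 177.47058824] (array([512.7, 275.5]), 58.4, 20.7, -44.5) 0.21542678725384923
chip [217.  102.5] 20 [ 0.826  0.135 -0.001] 0.0033003257235735273
chip [293.6 100.2] 5 [ 0.83  -0.14   0.001] 0.003105950101113697
chip [295.7 104.1] 20 [ 0.815 -0.147  0.   ] 0.00602351462006534
chip [216.375 109.625] 8 [0.799 0.138 0.   ] 0.004591971710204534
chip [216.5 120.5] 22 [ 0.759  0.137 -0.001] 0.004825063208343083
chip [236.  124.5] 8 [0.736 0.067 0.018] 0.022722428998925404
chip [234.73333333 133.        ] 15 [0.706 0.071 0.016] 0.022150924755569124
chip [243.70967742 133.48387097] 31 [0.705 0.04  0.014] 0.019859147457359283
chip [266.70833333 133.29166667] 24 [ 0.704 -0.041  0.014] 0.016890172556493832
chip [279. 133.] 9 [ 0.702 -0.083  0.022] 0.02538417337845922
chip [273.27777778 136.11111111] 18 [ 0.693 -0.063  0.016] 0.023809935764483203
chip [217.375 165.75 ] 8 [ 0.594  0.134 -0.   ] 0.00300390865870237
chip [216.03030303 176.84848485] 33 [0.554 0.138 0.   ] 0.004926435043374866
chip [217.8125  206.78125] 64 [ 0.449  0.132 -0.   ] 0.004753177052327473
```

View pics/s4.png

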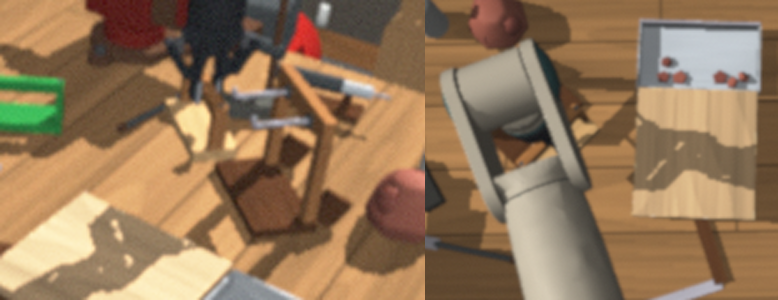

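All six chips are in the tray and the board is bare. The bar lines up with the prongs, so I'll slide it in.

>>> jog_arm --rows '[{"dx": 0.008, "dy": 0.008, "dz": 0, "twist": 0, "hand": 0.01}, {"dx": 0.017, "dy": 0.018, "dz": 0, "twist": 0, "hand": 0.01}, {"dx": 0.026, "dy": 0.027, "dz": 0, "twist": 0, "hand": 0.01}, {"dx": 0.035, "dy": 0.037, "dz": 0, "twist": 0, "hand": 0.01}, {"dx": 0.044, "dy": 0.046, "dz": 0, "twist": 0, "hand": 0.01}, {"dx": 0.053, "dy": 0.056, "dz": 0, "twist": 0, "hand": 0.01}, {"dx": 0.0625, "dy": 0.0655, "dz": 0, "twist": 0, "hand": 0.01}, {"dx": 0.0625, "dy": 0.0655, "dz": 0, "twist": 0, "hand": 0.01}]'

```text
t: 12.35
position: [0.6078, 0.3148, 0.2577]
orientation: [[-0.723, 0.691, -0.0], [0.691, 0.723, 0.0], [0.0, -0.0, -1.0]]
force: [0.5, 0.6, -3.5]
grip_width: 0.22
gripper_force: 80.3
```

>>> jog_arm --rows '[{"dx": 0, "dy": 0, "dz": -0.005, "twist": 0, "hand": 0.01}, {"dx": 0, "dy": 0, "dz": -0.011, "twist": 0, "hand": 0.01}, {"dx": 0, "dy": 0, "dz": -0.016, "twist": 0, "hand": 0.01}, {"dx": 0, "dy": 0, "dz": -0.02, "twist": 0, "hand": 0.01}, {"dx": 0, "dy": 0, "dz": -0.022, "twist": 0, "hand": 0.01}, {"dx": 0, "dy": 0, "dz": -0.023, "twist": 0, "hand": 0.01}, {"dx": 0, "dy": 0, "dz": -0.024, "twist": 0, "hand": 0.01}, {"dx": 0, "dy": 0, "dz": -0.024, "twist": 0, "hand": 0.01}]'

```text
t: 13.15
position: [0.6074, 0.314, 0.2345]
orientation: [[-0.723, 0.691, 0.0], [0.691, 0.723, 0.0], [-0.0, 0.0, -1.0]]
force: [0.1, -0.5, -2.9]
grip_width: 0.222
gripper_force: 80.3
```

>>> jog_arm --rows '[{"dx": 0, "dy": 0, "dz": -0.0005, "twist": 0, "hand": 0.01}, {"dx": 0, "dy": 0, "dz": -0.001, "twist": 0, "hand": 0.01}, {"dx": 0, "dy": 0, "dz": -0.0015, "twist": 0, "hand": 0.01}, {"dx": 0, "dy": 0, "dz": -0.002, "twist": 0, "hand": 0.01}, {"dx": 0, "dy": 0, "dz": -0.002, "twist": 0, "hand": 0.01}, {"dx": 0, "dy": 0, "dz": -0.002, "twist": 0, "hand": 0.01}, {"dx": 0, "dy": 0, "dz": -0.002, "twist": 0, "hand": 0.01}, {"dx": 0, "dy": 0, "dz": -0.002, "twist": 0, "hand": 0.01}]'

```text
t: 13.95
position: [0.6075, 0.314, 0.2331]
orientation: [[-0.723, 0.691, 0.001], [0.691, 0.723, 0.0], [-0.0, 0.001, -1.0]]
force: [-1.4, -0.2, 2.7]
grip_width: 0.218
gripper_force: 80.9
```

Contact reads as a load on the prongs. Release with a small opening, then lift.

>>> jog_arm --rows '[{"dx": 0, "dy": 0, "dz": 0, "twist": 0, "hand": 0.028}, {"dx": 0, "dy": 0, "dz": 0, "twist": 0, "hand": 0.04}, {"dx": 0, "dy": 0, "dz": 0, "twist": 0, "hand": 0.04}, {"dx": 0, "dy": 0, "dz": 0, "twist": 0, "hand": 0.04}, {"dx": 0, "dy": 0, "dz": 0, "twist": 0, "hand": 0.04}, {"dx": 0, "dy": 0, "dz": 0.02, "twist": 0, "hand": 0.04}, {"dx": 0, "dy": 0, "dz": 0.06, "twist": 0, "hand": 0.04}, {"dx": 0, "dy": 0, "dz": 0.1, "twist": 0, "hand": 0.04}]'

```text
t: 14.75
position: [0.6072, 0.3138, 0.3328]
orientation: [[-0.723, 0.691, -0.002], [0.691, 0.723, -0.001], [0.001, -0.002, -1.0]]
force: [-0.2, 0.7, 0.7]
grip_width: 0.466
gripper_force: 0.0
```

>>> jog_arm --rows '[{"dx": 0.0, "dy": -0.045, "dz": 0, "twist": -8, "hand": 0.075}, {"dx": 0.0, "dy": -0.09, "dz": 0, "twist": -16, "hand": 0.075}, {"dx": 0.0, "dy": -0.135, "dz": 0, "twist": -24, "hand": 0.075}, {"dx": 0.0, "dy": -0.18, "dz": 0, "twist": -32, "hand": 0.075}, {"dx": 0.0, "dy": -0.225, "dz": 0, "twist": -40, "hand": 0.075}, {"dx": 0.0, "dy": -0.27, "dz": 0, "twist": -48, "hand": 0.075}, {"dx": 0.0, "dy": -0.315, "dz": 0, "twist": -56, "hand": 0.075}, {"dx": 0.0, "dy": -0.36, "dz": 0, "twist": -64, "hand": 0.075}]'

```text
t: 15.55
position: [0.6071, -0.0478, 0.3327]
orientation: [[0.31, 0.951, 0.001], [0.951, -0.31, -0.0], [0.0, 0.001, -1.0]]
force: [0.7, 0.4, 1.1]
grip_width: 0.877
gripper_force: 0.0
```

Run:
```python
from h import *
p,P=cap("scene");a=p[105:225,230:400]
p2,P2=cap("top");b=p2[90:260,100:300]; np.savez("top2",p=p2,P=P2)
a=cv2.resize(a,(425,300),interpolation=2); b=cv2.resize(b,(353,300),interpolation=2)
save(np.hstack([a,b]),"s5",1)
Z=P2[...,2]
m=np.zeros(Z.shape,bool);m[105:190,105:195]=1
for pts,c,n in comps(m&(Z>.175)&(Z<.22),P2,15): print(n,c,rect(pts),np.median(pts[:,2]))
for pts,c,n in slates(p2,P2): print("slate",c,n,rect(pts),np.median(pts[:,2]).round(4))
```

```text
409 [137.6797066  134.97310513] (array([649.4, 355.4]), 168.6, 21.3, -43.3) 0.18713757488624227
360 [151.30277778 149.61666667] (array([603.9, 312.3]), 140.0, 21.2, -42.8) 0.18964580298376055
slate [332.54794521 145.        ] 438 (array([ 658.6, -269. ]), 96.2, 59.7, 14.5) 0.0122
slate [366.96363636 170.775     ] 440 (array([ 565.8, -383.7]), 95.3, 57.2, -14.3) 0.0122
slate [467.8933518  194.21191136] 722 (array([ 465.7, -671. ]), 86.6, 80.4, -6.1) 0.1048
slate [337.96137339 222.52145923] 466 (array([ 388.4, -276.1]), 93.8, 57.5, -15.6) 0.0119
slate [170.26406926 277.995671  ] 231 (array([204.6, 270.4]), 133.8, 35.5, 30.5) 0.0702
```

View pics/s5.png

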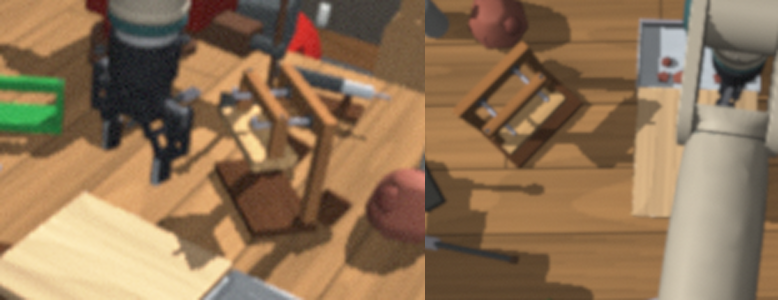

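The float hangs level on both prongs and the slates haven't moved. First slate: (658.8, −268.9), long axis at 15.2°.

>>> jog_arm --rows '[{"dx": 0.008, "dy": -0.03, "dz": -0.015, "twist": -8, "hand": 0.075}, {"dx": 0.016, "dy": -0.064, "dz": -0.03, "twist": -16, "hand": 0.075}, {"dx": 0.024, "dy": -0.1, "dz": -0.05, "twist": -24, "hand": 0.075}, {"dx": 0.033, "dy": -0.135, "dz": -0.07, "twist": -32, "hand": 0.075}, {"dx": 0.041, "dy": -0.17, "dz": -0.09, "twist": -40, "hand": 0.075}, {"dx": 0.05, "dy": -0.205, "dz": -0.11, "twist": -48, "hand": 0.075}, {"dx": 0.052, "dy": -0.221, "dz": -0.14, "twist": -56, "hand": 0.075}, {"dx": 0.052, "dy": -0.221, "dz": -0.18, "twist": -56.7, "hand": 0.075}]'

```text
t: 16.45
position: [0.6601, -0.2693, 0.153]
orientation: [[0.965, 0.263, 0.004], [0.263, -0.965, -0.002], [0.003, 0.003, -1.0]]
force: [-0.1, 0.6, -0.0]
grip_width: 0.879
gripper_force: 0.0
```

>>> jog_arm --rows '[{"dx": 0, "dy": 0, "dz": -0.035, "twist": 0, "hand": 0.075}, {"dx": 0, "dy": 0, "dz": -0.065, "twist": 0, "hand": 0.075}, {"dx": 0, "dy": 0, "dz": -0.08, "twist": 0, "hand": 0.075}, {"dx": 0, "dy": 0, "dz": -0.082, "twist": 0, "hand": 0.07}, {"dx": 0, "dy": 0, "dz": -0.082, "twist": 0, "hand": 0.05}, {"dx": 0, "dy": 0, "dz": -0.082, "twist": 0, "hand": 0.05}, {"dx": 0, "dy": 0, "dz": -0.082, "twist": 0, "hand": 0.05}, {"dx": 0, "dy": 0, "dz": -0.082, "twist": 0, "hand": 0.05}]' --force 60

```text
t: 17.25
position: [0.6599, -0.2672, 0.0717]
orientation: [[0.963, 0.269, 0.002], [0.269, -0.963, -0.001], [0.001, 0.001, -1.0]]
force: [-0.1, 0.0, 0.1]
grip_width: 0.68
gripper_force: 66.2
```

>>> jog_arm --rows '[{"dx": 0, "dy": 0, "dz": 0.045, "twist": 0, "hand": 0.05}, {"dx": 0, "dy": 0.02, "dz": 0.085, "twist": 0, "hand": 0.05}, {"dx": -0.018, "dy": 0.062, "dz": 0.1, "twist": -4, "hand": 0.05}, {"dx": -0.036, "dy": 0.106, "dz": 0.1, "twist": -10, "hand": 0.05}, {"dx": -0.054, "dy": 0.15, "dz": 0.1, "twist": -16, "hand": 0.05}, {"dx": -0.072, "dy": 0.194, "dz": 0.1, "twist": -18.4, "hand": 0.05}, {"dx": -0.09, "dy": 0.238, "dz": 0.1, "twist": -18.4, "hand": 0.05}, {"dx": -0.108, "dy": 0.274, "dz": 0.1, "twist": -18.4, "hand": 0.05}]'

```text
t: 18.05
position: [0.5504, 0.0091, 0.171]
orientation: [[0.999, -0.049, 0.001], [-0.049, -0.999, 0.0], [0.001, -0.0, -1.0]]
force: [0.8, 0.3, -1.1]
grip_width: 0.676
gripper_force: 65.9
```

Run:
```python
from h import *
s=bot.read_state();print(s["position"],s["orientation"][:2,1],s["force"],s["grip_width"],s["gripper_force"])
```

```text
[0.55042185 0.00909546 0.17095276] [-0.04851861 -0.99882224] [ 0.83184206  0.34296836 -1.13332642] 0.6763499360676911 65.85995078086853
```

>>> jog_arm --rows '[{"dx": -0.005, "dy": 0, "dz": -0.02, "twist": 0, "hand": 0.05}, {"dx": -0.005, "dy": 0, "dz": -0.04, "twist": 0, "hand": 0.05}, {"dx": -0.005, "dy": 0, "dz": -0.05, "twist": 0, "hand": 0.05}, {"dx": -0.005, "dy": 0, "dz": -0.053, "twist": 0, "hand": 0.05}, {"dx": -0.005, "dy": 0, "dz": -0.054, "twist": 0, "hand": 0.05}, {"dx": -0.005, "dy": 0, "dz": -0.054, "twist": 0, "hand": 0.05}, {"dx": -0.005, "dy": 0, "dz": -0.054, "twist": 0, "hand": 0.05}, {"dx": -0.005, "dy": 0, "dz": -0.054, "twist": 0, "hand": 0.05}]'

```text
t: 18.85
position: [0.5468, 0.0068, 0.117]
orientation: [[0.999, -0.049, 0.001], [-0.049, -0.999, -0.0], [0.001, 0.0, -1.0]]
force: [-0.3, 0.2, -1.6]
grip_width: 0.679
gripper_force: 65.9
```

>>> jog_arm --rows '[{"dx": 0, "dy": 0, "dz": -0.0007, "twist": 0, "hand": 0.05}, {"dx": 0, "dy": 0, "dz": -0.0007, "twist": 0, "hand": 0.064}, {"dx": 0, "dy": 0, "dz": -0.0007, "twist": 0, "hand": 0.075}, {"dx": 0, "dy": 0, "dz": -0.0007, "twist": 0, "hand": 0.075}, {"dx": 0, "dy": 0, "dz": 0.0, "twist": 0, "hand": 0.075}, {"dx": 0, "dy": 0, "dz": 0.03, "twist": 0, "hand": 0.075}, {"dx": 0, "dy": 0, "dz": 0.07, "twist": 0, "hand": 0.075}, {"dx": 0, "dy": -0.02, "dz": 0.1, "twist": 0, "hand": 0.075}]'

```text
t: 19.65
position: [0.5467, -0.0118, 0.2187]
orientation: [[0.999, -0.047, 0.002], [-0.047, -0.999, 0.0], [0.002, -0.0, -1.0]]
force: [0.0, -1.0, 0.7]
grip_width: 0.875
gripper_force: 0.0
```

>>> jog_arm --rows '[{"dx": 0.002, "dy": -0.047, "dz": 0, "twist": -2, "hand": 0.075}, {"dx": 0.005, "dy": -0.094, "dz": 0, "twist": -4, "hand": 0.075}, {"dx": 0.008, "dy": -0.141, "dz": 0, "twist": -6, "hand": 0.075}, {"dx": 0.01, "dy": -0.188, "dz": 0, "twist": -8, "hand": 0.075}, {"dx": 0.012, "dy": -0.235, "dz": 0, "twist": -10, "hand": 0.075}, {"dx": 0.014, "dy": -0.282, "dz": 0, "twist": -11.6, "hand": 0.075}, {"dx": 0.017, "dy": -0.329, "dz": 0, "twist": -11.6, "hand": 0.075}, {"dx": 0.019, "dy": -0.37, "dz": -0.01, "twist": -11.6, "hand": 0.075}]'

```text
t: 20.45
position: [0.5655, -0.3857, 0.208]
orientation: [[0.968, -0.25, 0.003], [-0.25, -0.968, -0.002], [0.003, 0.001, -1.0]]
force: [1.1, 0.2, 0.2]
grip_width: 0.876
gripper_force: 0.0
```

Run:
```python
from h import *
p,P=cap("scene");p2,P2=cap("top")
for pts,c,n in slates(p2,P2): print("top",c,n,rect(pts),np.median(pts[:,2]).round(4))
for pts,c,n in slates(p,P): print("scene",c,n,rect(pts),np.median(pts[:,2]).round(4))
s=bot.read_state();print(s["position"],s["orientation"][:2,1])
```

```text
top [254.08924485 175.16018307] 437 (array([545.9,   5.6]), 92.6, 53.3, -1.5) 0.057
top [466.91156463 194.1047619 ] 735 (array([ 465.8, -669.2]), 86.7, 76.6, -5.2) 0.1046
top [170.24242424 277.91341991] 231 (array([205.1, 270.4]), 134.6, 34.8, 30.2) 0.0703
scene [240.64285714 147.55357143] 168 (array([208.4, 266.6]), 132.6, 35.0, 29.8) 0.032
scene [ 71.80504732 349.93059937] 1585 (array([ 471.2, -672.8]), 86.7, 76.2, -5.8) 0.1049
[ 0.56361619 -0.38763634  0.2031015 ] [-0.2543125  -0.96712208]
```

Run:
```python
from h import *
for n in("scene","wrist"):
    p,P=cap(n);Z=P[...,2]
    m=(Z>.007)&(Z<.022)&(P[...,1]<-.15)&(P[...,1]>-.5)&(P[...,0]<.8)&(P[...,0]>.25)
    for pts,c,k in comps(cv2.erode(m.astype(np.uint8),np.ones((2,2)))>0,P,150): print(n,c,k,rect(pts),np.median(pts[:,2]).round(4))
s=bot.read_state();print(s["position"],s["orientation"][:2,1])
```

```text
scene [199.10260337 303.57580398] 653 (array([ 569.2, -384.3]), 97.1, 58.1, -14.3) 0.0122
wrist [255.23180962 179.54750899] 5841 (array([ 565.7, -385.5]), 98.9, 59.1, -14.9) 0.0128
wrist [202.67808219 318.73874755] 1022 (array([ 426.5, -290.6]), 57.9, 40.1, -83.4) 0.0126
[ 0.56500015 -0.38365625  0.20521476] [-0.25051977 -0.96811106]
```

>>> jog_arm --rows '[{"dx": 0.0005, "dy": -0.0005, "dz": -0.045, "twist": 0, "hand": 0.075}, {"dx": 0.0005, "dy": -0.0005, "dz": -0.09, "twist": 0, "hand": 0.075}, {"dx": 0.0005, "dy": -0.0005, "dz": -0.12, "twist": 0, "hand": 0.075}, {"dx": 0.0005, "dy": -0.0005, "dz": -0.134, "twist": 0, "hand": 0.07}, {"dx": 0.0005, "dy": -0.0005, "dz": -0.134, "twist": 0, "hand": 0.06}, {"dx": 0.0005, "dy": -0.0005, "dz": -0.134, "twist": 0, "hand": 0.05}, {"dx": 0.0005, "dy": -0.0005, "dz": -0.134, "twist": 0, "hand": 0.05}, {"dx": 0.0005, "dy": -0.0005, "dz": -0.134, "twist": 0, "hand": 0.05}]'

```text
t: 21.45
position: [0.5666, -0.3839, 0.0745]
orientation: [[0.968, -0.249, 0.002], [-0.249, -0.968, -0.002], [0.003, 0.001, -1.0]]
force: [0.1, -0.1, -2.0]
grip_width: 0.682
gripper_force: 65.0
```

>>> jog_arm --rows '[{"dx": 0, "dy": 0, "dz": 0, "twist": 0, "hand": 0.065}, {"dx": 0, "dy": 0, "dz": 0, "twist": 0, "hand": 0.07}, {"dx": 0, "dy": 0, "dz": -0.003, "twist": 0, "hand": 0.07}, {"dx": 0, "dy": 0, "dz": -0.003, "twist": 0, "hand": 0.06}, {"dx": 0, "dy": 0, "dz": -0.003, "twist": 0, "hand": 0.05}, {"dx": 0, "dy": 0, "dz": -0.003, "twist": 0, "hand": 0.05}, {"dx": 0, "dy": 0, "dz": -0.003, "twist": 0, "hand": 0.05}, {"dx": 0, "dy": 0, "dz": -0.003, "twist": 0, "hand": 0.05}]'

```text
t: 22.25
position: [0.566, -0.3836, 0.0696]
orientation: [[0.968, -0.249, 0.0], [-0.249, -0.968, -0.0], [0.0, 0.0, -1.0]]
force: [0.4, 0.2, 2.9]
grip_width: 0.683
gripper_force: 65.9
```

>>> jog_arm --rows '[{"dx": 0, "dy": 0, "dz": 0.045, "twist": 0, "hand": 0.05}, {"dx": 0, "dy": 0.01, "dz": 0.09, "twist": 0, "hand": 0.05}, {"dx": -0.002, "dy": 0.05, "dz": 0.11, "twist": 2, "hand": 0.05}, {"dx": -0.005, "dy": 0.097, "dz": 0.11, "twist": 5, "hand": 0.05}, {"dx": -0.008, "dy": 0.144, "dz": 0.11, "twist": 8, "hand": 0.05}, {"dx": -0.011, "dy": 0.191, "dz": 0.11, "twist": 11.6, "hand": 0.05}, {"dx": -0.014, "dy": 0.238, "dz": 0.11, "twist": 11.6, "hand": 0.05}, {"dx": -0.017, "dy": 0.285, "dz": 0.11, "twist": 11.6, "hand": 0.05}]'

```text
t: 23.05
position: [0.5482, -0.0966, 0.1788]
orientation: [[0.999, -0.049, -0.001], [-0.049, -0.999, 0.0], [-0.001, -0.0, -1.0]]
force: [0.5, 0.6, -2.0]
grip_width: 0.679
gripper_force: 65.8
```

>>> jog_arm --rows '[{"dx": -0.001, "dy": 0.04, "dz": 0, "twist": 0, "hand": 0.05}, {"dx": -0.002, "dy": 0.075, "dz": 0, "twist": 0, "hand": 0.05}, {"dx": -0.003, "dy": 0.1, "dz": 0, "twist": 0, "hand": 0.05}, {"dx": -0.003, "dy": 0.105, "dz": 0, "twist": 0, "hand": 0.05}, {"dx": -0.003, "dy": 0.105, "dz": -0.02, "twist": 0, "hand": 0.05}, {"dx": -0.003, "dy": 0.105, "dz": -0.04, "twist": 0, "hand": 0.05}, {"dx": -0.003, "dy": 0.105, "dz": -0.045, "twist": 0, "hand": 0.05}, {"dx": -0.003, "dy": 0.105, "dz": -0.045, "twist": 0, "hand": 0.05}]'

```text
t: 23.85
position: [0.5454, 0.0059, 0.1334]
orientation: [[0.999, -0.05, -0.002], [-0.05, -0.999, -0.0], [-0.002, 0.0, -1.0]]
force: [0.8, -0.8, -1.2]
grip_width: 0.68
gripper_force: 65.7
```

Run:
```python
from h import *
read_camera("scene");read_camera("scene")
s=bot.read_state();print(s["position"],s["orientation"][:2,1],s["force"],s["grip_width"],s["gripper_force"])
```

```text
[0.54636421 0.00602781 0.13531711] [-0.04980679 -0.99875886] [ 0.3559631   0.29876814 -1.23253217] 0.6828647375208811 65.7577908039093
```

>>> jog_arm --rows '[{"dx": 0, "dy": 0.0003, "dz": -0.004, "twist": 0, "hand": 0.05}, {"dx": 0, "dy": 0.0003, "dz": -0.007, "twist": 0, "hand": 0.05}, {"dx": 0, "dy": 0.0003, "dz": -0.008, "twist": 0, "hand": 0.05}, {"dx": 0, "dy": 0.0003, "dz": -0.008, "twist": 0, "hand": 0.05}, {"dx": 0, "dy": 0.0003, "dz": -0.008, "twist": 0, "hand": 0.05}, {"dx": 0, "dy": 0.0003, "dz": -0.008, "twist": 0, "hand": 0.05}, {"dx": 0, "dy": 0.0003, "dz": -0.008, "twist": 0, "hand": 0.05}, {"dx": 0, "dy": 0.0003, "dz": -0.008, "twist": 0, "hand": 0.05}]'

```text
t: 24.75
position: [0.546, 0.0068, 0.1266]
orientation: [[0.999, -0.049, 0.0], [-0.049, -0.999, -0.0], [0.0, 0.0, -1.0]]
force: [-0.9, -0.9, -0.1]
grip_width: 0.684
gripper_force: 65.9
```

>>> jog_arm --rows '[{"dx": 0, "dy": 0, "dz": -0.0005, "twist": 0, "hand": 0.05}, {"dx": 0, "dy": 0, "dz": -0.0005, "twist": 0, "hand": 0.064}, {"dx": 0, "dy": 0, "dz": -0.0005, "twist": 0, "hand": 0.075}, {"dx": 0, "dy": 0, "dz": -0.0005, "twist": 0, "hand": 0.075}, {"dx": 0, "dy": 0, "dz": 0.0, "twist": 0, "hand": 0.075}, {"dx": 0, "dy": 0, "dz": 0.03, "twist": 0, "hand": 0.075}, {"dx": 0, "dy": 0, "dz": 0.07, "twist": 0, "hand": 0.075}, {"dx": 0, "dy": -0.02, "dz": 0.1, "twist": 0, "hand": 0.075}]'

```text
t: 25.55
position: [0.5462, -0.012, 0.2287]
orientation: [[0.999, -0.047, 0.002], [-0.047, -0.999, 0.0], [0.002, -0.001, -1.0]]
force: [1.5, 0.6, -0.3]
grip_width: 0.881
gripper_force: 0.0
```

>>> jog_arm --rows '[{"dx": -0.024, "dy": -0.04, "dz": 0, "twist": -3, "hand": 0.075}, {"dx": -0.048, "dy": -0.08, "dz": 0, "twist": -6, "hand": 0.075}, {"dx": -0.072, "dy": -0.12, "dz": 0, "twist": -9, "hand": 0.075}, {"dx": -0.096, "dy": -0.16, "dz": 0, "twist": -12, "hand": 0.075}, {"dx": -0.12, "dy": -0.2, "dz": -0.01, "twist": -13.1, "hand": 0.075}, {"dx": -0.144, "dy": -0.24, "dz": -0.02, "twist": -13.1, "hand": 0.075}, {"dx": -0.158, "dy": -0.263, "dz": -0.03, "twist": -13.1, "hand": 0.075}, {"dx": -0.158, "dy": -0.263, "dz": -0.03, "twist": -13.1, "hand": 0.075}]'

```text
t: 26.35
position: [0.3859, -0.2782, 0.1951]
orientation: [[0.96, -0.279, -0.002], [-0.279, -0.96, 0.001], [-0.002, -0.0, -1.0]]
force: [-0.0, -0.4, 0.2]
grip_width: 0.875
gripper_force: 0.0
```

Run:
```python
from h import *
for n in("scene","wrist","top"):
    p,P=cap(n);Z=P[...,2]
    m=(Z>.007)&(Z<.022)&(P[...,1]<-.15)&(P[...,1]>-.5)&(P[...,0]<.8)&(P[...,0]>.25)
    if n!="top":
      for pts,c,k in comps(cv2.erode(m.astype(np.uint8),np.ones((2,2)))>0,P,150): print(n,c,k,rect(pts),np.median(pts[:,2]).round(4))
for pts,c,k in slates(p,P): print("top",c,k,rect(pts),np.median(pts[:,2]).round(4))
s=bot.read_state();print(s["position"],s["orientation"][:2,1])
```

```text
scene [179.15740741 250.2037037 ] 432 (array([ 391.3, -275.2]), 98.5, 57.5, -15.6) 0.0126
wrist [255.04442283 182.83722438] 6168 (array([ 387.8, -277.1]), 99.7, 59.0, -16.7) 0.0128
top [254.02637363 174.42197802] 455 (array([547.6,   5.5]), 94.8, 52.8, -1.4) 0.0692
top [467.57029178 194.06498674] 754 (array([ 465.9, -670.8]), 86.9, 80.3, -5.5) 0.1046
top [170.1790393  277.62445415] 229 (array([205.2, 269.2]), 133.6, 34.3, 30.3) 0.0696
[ 0.38828182 -0.27591025  0.19673557] [-0.27434207 -0.96163216]
```

>>> jog_arm --rows '[{"dx": 0, "dy": -0.0005, "dz": -0.045, "twist": 0, "hand": 0.075}, {"dx": 0, "dy": -0.0005, "dz": -0.09, "twist": 0, "hand": 0.075}, {"dx": 0, "dy": -0.0005, "dz": -0.12, "twist": 0, "hand": 0.075}, {"dx": 0, "dy": -0.0005, "dz": -0.127, "twist": 0, "hand": 0.07}, {"dx": 0, "dy": -0.0005, "dz": -0.127, "twist": 0, "hand": 0.06}, {"dx": 0, "dy": -0.0005, "dz": -0.127, "twist": 0, "hand": 0.05}, {"dx": 0, "dy": -0.0005, "dz": -0.127, "twist": 0, "hand": 0.05}, {"dx": 0, "dy": -0.0005, "dz": -0.127, "twist": 0, "hand": 0.05}]'

```text
t: 27.3
position: [0.3885, -0.2771, 0.0708]
orientation: [[0.962, -0.274, 0.002], [-0.274, -0.962, -0.002], [0.002, 0.001, -1.0]]
force: [0.7, -0.4, -1.6]
grip_width: 0.678
gripper_force: 65.8
```

>>> jog_arm --rows '[{"dx": 0, "dy": 0, "dz": 0.045, "twist": 0, "hand": 0.05}, {"dx": 0.005, "dy": 0.01, "dz": 0.09, "twist": 0, "hand": 0.05}, {"dx": 0.025, "dy": 0.04, "dz": 0.12, "twist": 3, "hand": 0.05}, {"dx": 0.048, "dy": 0.08, "dz": 0.12, "twist": 6, "hand": 0.05}, {"dx": 0.07, "dy": 0.12, "dz": 0.12, "twist": 9, "hand": 0.05}, {"dx": 0.092, "dy": 0.16, "dz": 0.12, "twist": 12, "hand": 0.05}, {"dx": 0.115, "dy": 0.2, "dz": 0.12, "twist": 13.1, "hand": 0.05}, {"dx": 0.138, "dy": 0.24, "dz": 0.12, "twist": 13.1, "hand": 0.05}]'

```text
t: 28.1
position: [0.5267, -0.035, 0.1903]
orientation: [[0.999, -0.049, 0.002], [-0.049, -0.999, -0.0], [0.002, 0.0, -1.0]]
force: [0.3, -0.1, -1.2]
grip_width: 0.679
gripper_force: 66.1
```

>>> jog_arm --rows '[{"dx": 0.012, "dy": 0.025, "dz": 0, "twist": 0, "hand": 0.05}, {"dx": 0.02, "dy": 0.04, "dz": 0, "twist": 0, "hand": 0.05}, {"dx": 0.02, "dy": 0.0435, "dz": 0, "twist": 0, "hand": 0.05}, {"dx": 0.02, "dy": 0.0435, "dz": -0.01, "twist": 0, "hand": 0.05}, {"dx": 0.02, "dy": 0.0435, "dz": -0.03, "twist": 0, "hand": 0.05}, {"dx": 0.02, "dy": 0.0435, "dz": -0.044, "twist": 0, "hand": 0.05}, {"dx": 0.02, "dy": 0.0435, "dz": -0.044, "twist": 0, "hand": 0.05}, {"dx": 0.02, "dy": 0.0435, "dz": -0.044, "twist": 0, "hand": 0.05}]'

```text
t: 28.9
position: [0.5457, 0.0061, 0.1453]
orientation: [[0.999, -0.05, -0.001], [-0.05, -0.999, -0.0], [-0.001, 0.0, -1.0]]
force: [0.0, -0.2, -1.1]
grip_width: 0.68
gripper_force: 66.1
```

Run:
```python
from h import *
read_camera("scene");read_camera("scene")
s=bot.read_state();print(s["position"],s["orientation"][:2,1],s["force"],s["grip_width"],s["gripper_force"])
```

```text
[0.54632375 0.00636717 0.14641597] [-0.04984128 -0.99875714] [-0.5099058  -0.38189336 -1.46560357] 0.6831551403231574 66.06498956680298
```

>>> jog_arm --rows '[{"dx": 0, "dy": 0, "dz": -0.003, "twist": 0, "hand": 0.05}, {"dx": 0, "dy": 0, "dz": -0.005, "twist": 0, "hand": 0.05}, {"dx": 0, "dy": 0, "dz": -0.006, "twist": 0, "hand": 0.05}, {"dx": 0, "dy": 0, "dz": -0.0065, "twist": 0, "hand": 0.05}, {"dx": 0, "dy": 0, "dz": -0.0065, "twist": 0, "hand": 0.05}, {"dx": 0, "dy": 0, "dz": -0.0065, "twist": 0, "hand": 0.05}, {"dx": 0, "dy": 0, "dz": -0.0065, "twist": 0, "hand": 0.05}, {"dx": 0, "dy": 0, "dz": -0.0065, "twist": 0, "hand": 0.05}]'

```text
t: 29.8
position: [0.546, 0.0068, 0.139]
orientation: [[0.999, -0.049, 0.0], [-0.049, -0.999, -0.0], [0.0, 0.0, -1.0]]
force: [-0.7, 0.2, -0.1]
grip_width: 0.68
gripper_force: 66.2
```

Contact has begun, so release, lift and withdraw.

>>> jog_arm --rows '[{"dx": 0, "dy": 0, "dz": -0.0005, "twist": 0, "hand": 0.05}, {"dx": 0, "dy": 0, "dz": -0.0005, "twist": 0, "hand": 0.064}, {"dx": 0, "dy": 0, "dz": -0.0005, "twist": 0, "hand": 0.075}, {"dx": 0, "dy": 0, "dz": -0.0005, "twist": 0, "hand": 0.075}, {"dx": 0, "dy": 0, "dz": 0.0, "twist": 0, "hand": 0.075}, {"dx": 0, "dy": 0, "dz": 0.03, "twist": 0, "hand": 0.075}, {"dx": 0, "dy": 0, "dz": 0.07, "twist": 0, "hand": 0.075}, {"dx": 0, "dy": -0.02, "dz": 0.1, "twist": 0, "hand": 0.075}]'

```text
t: 30.6
position: [0.5461, -0.012, 0.2413]
orientation: [[0.999, -0.047, 0.002], [-0.047, -0.999, 0.0], [0.002, -0.0, -1.0]]
force: [0.9, -0.6, 0.0]
grip_width: 0.877
gripper_force: 0.0
```

>>> jog_arm --rows '[{"dx": -0.01, "dy": -0.046, "dz": 0.01, "twist": 0, "hand": 0.075}, {"dx": -0.02, "dy": -0.092, "dz": 0.02, "twist": 0, "hand": 0.075}, {"dx": -0.03, "dy": -0.138, "dz": 0.03, "twist": 0, "hand": 0.075}, {"dx": -0.04, "dy": -0.184, "dz": 0.04, "twist": 0, "hand": 0.075}, {"dx": -0.05, "dy": -0.23, "dz": 0.05, "twist": 0, "hand": 0.075}, {"dx": -0.06, "dy": -0.276, "dz": 0.06, "twist": 0, "hand": 0.075}, {"dx": -0.07, "dy": -0.32, "dz": 0.06, "twist": 0, "hand": 0.075}, {"dx": -0.07, "dy": -0.32, "dz": 0.06, "twist": 0, "hand": 0.075}]'

```text
t: 31.4
position: [0.474, -0.3378, 0.2987]
orientation: [[0.998, -0.055, -0.001], [-0.055, -0.998, -0.001], [-0.0, 0.001, -1.0]]
force: [0.6, -0.0, -0.0]
grip_width: 0.88
gripper_force: 0.0
```

Run:
```python
from h import *
p,P=cap("scene");a=p[105:300,140:400]
p2,P2=cap("top");b=p2[90:260,100:300]
save(np.hstack([cv2.resize(a,(400,300),interpolation=2),cv2.resize(b,(353,300),interpolation=2)]),"s6",1)
for pts,c,k in slates(p2,P2): print("top",c,k,rect(pts),np.median(pts[:,2]).round(4))
Z=P2[...,2];m=np.zeros(Z.shape,bool);m[105:190,105:195]=1
for pts,c,n in comps(m&(Z>.175)&(Z<.22),P2,15): print(n,c,rect(pts),np.median(pts[:,2]))
```

```text
top [253.97863248 174.06837607] 468 (array([545.1,   5.5]), 94.2, 52.4, -1.1) 0.0814
top [467.25344353 193.78787879] 726 (array([ 466. , -669.5]), 87.4, 79.1, -7.0) 0.1046
top [170.15319149 277.8212766 ] 235 (array([205.2, 270.2]), 134.7, 35.1, 30.6) 0.0698
408 [137.51715686 135.11519608] (array([650.4, 356. ]), 169.3, 21.9, -42.6) 0.18749159245590008
357 [151.29971989 149.57703081] (array([604.2, 312.7]), 139.9, 22.1, -42.5) 0.1897480965314251
```

View pics/s6.png

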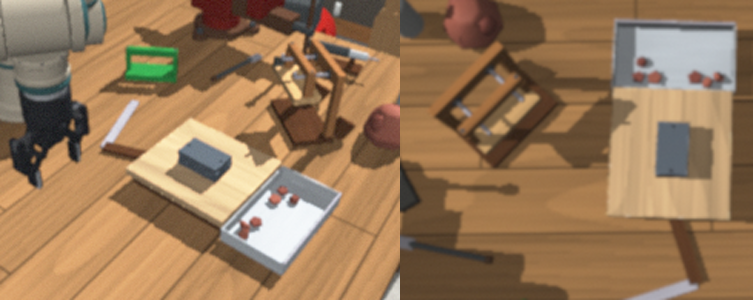

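The pile is squared in the middle of the board, all six chips are in the tray and the float hangs on both prongs.

```bash
python3 -c "
from h import *
print(bot.job_done())"
```

```text
the job is handed in; nothing more can be done
None
```

The job is handed in, though no pass or fail verdict was shown. In the last pictures all six chips lie in the tray, the float hangs level on both prongs, and the three slates are squared in one pile about 3 mm from the board's centre.

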